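# Pack the tint cups and bolt the carry crate

## Robot

A 6-joint arm with a two-finger parallel gripper is mounted at the origin on the work surface. World frame = base frame: x ahead of the robot, y to its left, z up, the work surface at z = 0. Lengths are in m, angles in rad, forces in N, time in s.
With the tool pointing down it reaches from about 0.375 to 0.9 m from the base axis. Payload 3.1 kg.
Tool frame: the origin (TCP) lies at the centre of the arm's flange, where the gripper is bolted on; the fingertips stand 182 mm ahead of it and the grasp point (between the pads) lies 164 mm ahead of it; z points along the fingers, y is the line along which they close (so a half turn about z gives the same grasp; the last joint's range is limited). The gripper opens to 87 mm and grips with 3 to 60 N. Pads are 19 mm wide; open, the fingers measure 117 mm over their backs; the gripper's body (75 mm by 190 mm) begins 51 mm behind the grasp point.
Start: joints at [0.985, 0.527, 1.433, -0, 1.181, -0.178], TCP at [0.248, 0.574, 0.405] pointing down, gripper open.
Joint ranges: [-3.08, 3.08], [-0.75, 2.2], [0.22, 2.44], [-1.43, 4.57], [0, 2.65], [-2.85, 2.85]. Speed limits (rad/s): [2.79, 2.79, 3.14, 3.14, 3.14, 3.14].

## Interface

Orientations are given as a unit quaternion [x, y, z, w].
In Python, from rig import * gives the robot as it stands.
- The arm moves only by the tool move_arm, never from a script. Its argument "commands" is a list that holds one entry, the list of rows, each a list of 6 numbers: the shift along the tool's x, y, z in units of 40 mm (1.0 is 40 mm), then the turn, a rotation vector about the tool's x, y, z in rad. A call has 1 to 12 rows; each row is the pose to reach, as a shift and turn from the pose commanded when the call began, along the tool's axes at that moment; what a row does not reach only later rows make up. A row lasts 1/8 s, in which the tool goes at most 62.5 mm and 10.7 degrees, less where a joint would pass 70% of its speed; a pose out of reach is approached as far as the arm can. A call with a gripper value outside its range is refused whole. "claw" is the closure, from -1 (fully open) to 1 (shut), so that 0 is half open, set as the call begins (left out, the last holds). The fingers move at their own pace and stop on an object; "squeeze" is the grip in N (left out, the last holds). Time passes only in rows, so rows that repeat a pose let the fingers close. It gives the time, the measured TCP pose, the force, the opening and the grip force at its end, in the units of the state.
- get_obs(): the state, without advancing time (a new reading comes with each control period).
- camera(name): name is "side" or "top"; returns a dict with "pixels" (480x640x3 uint8, blue, green, red), "range_z" (480x640 float32, m along the optical axis (not along the pixel's ray), 0 where there is no reading), "camera_matrix" (3x3 intrinsics, pixels), "extrinsics" (4x4, takes a point from world to camera coordinates). Camera axes: x right, y up, looking along -z (the intrinsics and any distortion apply to the point x, -y, -z); pixel columns grow to the right and rows downward; lengths in m; the calibration is good to about 2 mm. A picture is of the moment at which its call begins.
- hand_in(): hands the job in; it is judged then, once.
The state is a dict: "time": time; "q": joint angles; "joint_velocities": joint speeds; "joint_torque": joint torques, N m; "position": TCP position; "tool_rot": TCP orientation; "ft_force": force on the tool from outside, world axes, zero at the start; "moment": the same for the moment, N m; "grip_width": finger opening in m; "grip_force": force on a finger pad.
Only numpy, scipy, OpenCV 4.12 (cv2) and the standard library are available. Lean on these libraries where they do the work, as an engineer would, in place of code of your own. Each camera call takes 0.05 s, during which the arm holds its last target. There are 200 camera calls.

## Task

Pack up the decorator's tint cups: standing the largest on the tray on the marble slab, nest all the steel cups that are out on the bench inside one another in order of size. Then slide the loaded tray - never lifting or tipping it - over the step into the carry crate until it is wholly inside, swing the gate shut behind it, and only then push the bolt across until it is fully home in its keeper. Leave the other things on the bench alone.

Things in the scene. Friction and masses are not known exactly. Their poses are not given: they have to be found in the camera images.
- crate: open-topped plywood carry crate, fixed. Origin on the bench (z 0) at the middle of its mouth, level with the front ends of its side walls; +y into the crate, +x to its far side, z up. Inside: x -75 to 75 mm, y 0 to 190 mm; floor 14 mm above the bench, running out to y = -18; walls 12 mm thick, tops at z = 94 mm; no lid. A gate post (x -101 to -73, y -18 to 2, z to 94) stands at its near side
- crate_mouth (a point): point on the crate's floor (z = 14 mm) at the middle of the mouth, same axes as the crate
- slab: white marble slab 190 (x) by 240 (y) by 20 mm, fixed in front of the crate's mouth; origin at the centre of its underside. Its top is 6 mm higher than the crate's floor, with a gap of a few mm between the two.
- tray_mid (a point): white tray with a pink liner, 130 (x) by 172 (y) mm, floor 3 mm thick, lip 14 mm high over its underside; about 0.3 kg, loose on the slab. This point is on the upper face of its floor at the middle (3 mm above the underside); +y is its leading end (goes into the crate first), z up.
- tray_handle (a point): centre of the tray's pink upright handle bar at its tail (-y) end: bar 76 mm long (along the tray's x), 10 mm thick (y), 12 mm high, centre 64 mm above the tray's underside and 77 mm behind its middle; the space under the bar is open between two end posts 60 mm apart
- tray_tail (a point): middle of the tray's tail (-y) edge, at its underside
- gate (a joint): angle (rad) of the crate's gate about its upright hinge: 0 = shut across the mouth, grows as it swings out (anticlockwise from above), at most 2.0. Plywood panel 18 mm thick, 6 to 152 mm from the hinge axis, z 24 to 94 mm; shut, it runs from the hinge to the crate's -x, its outer face to the crate's -y. Hinge friction 0.06 N m: stays where it is left
- gate_hinge (a point): point on the hinge axis of the gate (z = 59 mm), at x = 81, y = -9 mm, in the middle of its thickness, in the crate's frame; its axes turn with the gate: -x points along the gate to its free end, -y out of its outer face
- bolt (a joint): travel (m) of the barrel bolt on the gate's top edge: 0 = fully withdrawn, 0.030 = fully home; it moves along the gate's -x, away from the hinge. Slides with about 2 N of friction and stays where it is left.
- bolt_knob (a point): centre of the bolt's black ball knob, 17 mm across, on a 9 mm stem that stands up from the bolt over the gate's top edge; 130 mm above the bench (36 mm above the gate's top edge), clear of the 113 mm high brass guides before and behind it; to be pushed or pinched from above
- bolt_tip (a point): end of the steel bolt rod (10 mm thick, axis 104 mm above the bench) that goes into the keeper; its axes are those of the gate
- keeper (a point): centre of the entry of the brass keeper staple on top of the gate post, same axes as the crate; with the gate shut the bolt enters it towards the crate's -x; the keeper is 14 mm long. Fully home, the tip stands 16 mm past this point
- cup69_mid (a point): centre (half-way up, 25 mm above its underside) of the largest steel cup of the graded set: rim 69 mm across outside, base 60 mm, height 50 mm, wall 2 mm, base 5 mm thick, open top, z up. Always there.
- cup60_mid (a point): centre (half-way up, 25 mm above its underside) of the second steel cup of the graded set: rim 60 mm across outside, base 51 mm, height 50 mm, wall 2 mm, base 5 mm thick, open top, z up. May be absent in some starts (then None from the start).
- cup51_mid (a point): centre (half-way up, 25 mm above its underside) of the third steel cup of the graded set: rim 51 mm across outside, base 42 mm, height 50 mm, wall 2 mm, base 5 mm thick, open top, z up. May be absent in some starts (then None from the start).
- cup42_mid (a point): centre (half-way up, 25 mm above its underside) of the fourth steel cup of the graded set: rim 42 mm across outside, base 33 mm, height 50 mm, wall 2 mm, base 5 mm thick, open top, z up. May be absent in some starts (then None from the start).
- cup33_mid (a point): centre (half-way up, 25 mm above its underside) of the smallest steel cup of the graded set: rim 33 mm across outside, base 24 mm, height 50 mm, wall 2 mm, base 5 mm thick, open top, z up. May be absent in some starts (then None from the start).
- palette_knife: palette knife with a white handle, 270 mm long; a bystander, to be left alone; origin at the middle of its underside
- scraper: steel dough scraper with a white grip, 90 by 110 mm, lying flat; a bystander, to be left alone; origin at the middle of its underside
- pot_gold: small round pot of gold dust with a white lid, 32 mm wide, 22 mm tall; a bystander, to be left alone; origin at the middle of its underside
- pot_red: small round pot of red dust with a white lid, 32 mm wide, 22 mm tall; a bystander, to be left alone; origin at the middle of its underside
- nozzle: steel piping nozzle (cone 28 mm wide, 44 mm tall); a bystander, to be left alone; origin at the middle of its underside
- gel_yellow: yellow gel-colour bottle, 34 mm wide, 75 mm tall; a bystander, to be left alone; origin at the middle of its underside
- gel_pink: pink gel-colour bottle, 34 mm wide, 75 mm tall; a bystander, to be left alone; origin at the middle of its underside

How it is judged:
On the way, in this order (a step that is already met when the one before it is completed fails the run):
1. the cups stand nested in size order on the tray, the tray still on the slab (horizontal distance between cup69_mid and cup60_mid below 0.005 m and z of cup60_mid in the frame of cup69_mid between 0.002 and 0.011 m and horizontal distance between cup69_mid and cup51_mid below 0.0095 m and z of cup51_mid in the frame of cup69_mid between 0.002 and 0.016 m and horizontal distance between cup69_mid and cup42_mid below 0.014 m and z of cup42_mid in the frame of cup69_mid between 0.002 and 0.021 m and horizontal distance between cup69_mid and cup33_mid below 0.0185 m and z of cup33_mid in the frame of cup69_mid between 0.002 and 0.026 m and horizontal distance between cup60_mid and cup51_mid below 0.005 m and z of cup51_mid in the frame of cup60_mid between 0.002 and 0.011 m and horizontal distance between cup60_mid and cup42_mid below 0.0095 m and z of cup42_mid in the frame of cup60_mid between 0.002 and 0.016 m and horizontal distance between cup60_mid and cup33_mid below 0.014 m and z of cup33_mid in the frame of cup60_mid between 0.002 and 0.021 m and horizontal distance between cup51_mid and cup42_mid below 0.005 m and z of cup42_mid in the frame of cup51_mid between 0.002 and 0.011 m and horizontal distance between cup51_mid and cup33_mid below 0.0095 m and z of cup33_mid in the frame of cup51_mid between 0.002 and 0.016 m and horizontal distance between cup42_mid and cup33_mid below 0.005 m and z of cup33_mid in the frame of cup42_mid between 0.002 and 0.011 m and angle between each of cup69_mid, cup60_mid, cup51_mid, cup42_mid, cup33_mid's own z axis and vertical below 0.15 rad and x of cup69_mid in the frame of tray_mid between -0.05 and 0.05 m and y of cup69_mid in the frame of tray_mid between -0.06 and 0.06 m and z of cup69_mid in the frame of tray_mid between 0.018 and 0.032 m and contact force between each of cup69, cup60, cup51, cup42, cup33 and the fingers below 0.2 N and y of tray_tail in the frame of crate_mouth below -0.06 m), for 0.3 s.
2. the loaded tray is in the crate, flat on its floor, clear of the slab (horizontal distance between cup69_mid and cup60_mid below 0.005 m and z of cup60_mid in the frame of cup69_mid between 0.002 and 0.011 m and horizontal distance between cup69_mid and cup51_mid below 0.0095 m and z of cup51_mid in the frame of cup69_mid between 0.002 and 0.016 m and horizontal distance between cup69_mid and cup42_mid below 0.014 m and z of cup42_mid in the frame of cup69_mid between 0.002 and 0.021 m and horizontal distance between cup69_mid and cup33_mid below 0.0185 m and z of cup33_mid in the frame of cup69_mid between 0.002 and 0.026 m and horizontal distance between cup60_mid and cup51_mid below 0.005 m and z of cup51_mid in the frame of cup60_mid between 0.002 and 0.011 m and horizontal distance between cup60_mid and cup42_mid below 0.0095 m and z of cup42_mid in the frame of cup60_mid between 0.002 and 0.016 m and horizontal distance between cup60_mid and cup33_mid below 0.014 m and z of cup33_mid in the frame of cup60_mid between 0.002 and 0.021 m and horizontal distance between cup51_mid and cup42_mid below 0.005 m and z of cup42_mid in the frame of cup51_mid between 0.002 and 0.011 m and horizontal distance between cup51_mid and cup33_mid below 0.0095 m and z of cup33_mid in the frame of cup51_mid between 0.002 and 0.016 m and horizontal distance between cup42_mid and cup33_mid below 0.005 m and z of cup33_mid in the frame of cup42_mid between 0.002 and 0.011 m and angle between each of cup69_mid, cup60_mid, cup51_mid, cup42_mid, cup33_mid's own z axis and vertical below 0.15 rad and x of cup69_mid in the frame of tray_mid between -0.05 and 0.05 m and y of cup69_mid in the frame of tray_mid between -0.06 and 0.06 m and z of cup69_mid in the frame of tray_mid between 0.018 and 0.032 m and y of tray_tail in the frame of crate_mouth between -0.01 and 0.025 m and x of tray_mid in the frame of crate_mouth between -0.02 and 0.02 m and z of tray_mid in the frame of crate_mouth between -0.001 and 0.007 m and angle between tray_mid's own z axis and vertical below 0.06 rad), for 0.2 s.
3. the gate is shut (value of joint gate below 0.04 rad and y of tray_tail in the frame of crate_mouth between -0.003 and 0.025 m and x of tray_mid in the frame of crate_mouth between -0.02 and 0.02 m and z of tray_mid in the frame of crate_mouth between -0.001 and 0.007 m and angle between tray_mid's own z axis and vertical below 0.06 rad), for 0.2 s.
4. the bolt is fully home in the keeper (x of bolt_tip in the frame of keeper below -0.013 m and y of bolt_tip in the frame of keeper between -0.006 and 0.006 m and value of joint gate below 0.04 rad), for 0.2 s.
At the end, for the whole second after the job is handed in: Every cup present is nested in size order, upright, on the tray; the tray is flat on the crate's floor, tail edge past the mouth line; the gate is within 0.04 rad of shut; the bolt tip is at least 13 mm into the keeper (16 mm is its stop); all at rest (all of step 4 and horizontal distance between cup69_mid and cup60_mid below 0.005 m and z of cup60_mid in the frame of cup69_mid between 0.002 and 0.011 m and horizontal distance between cup69_mid and cup51_mid below 0.0095 m and z of cup51_mid in the frame of cup69_mid between 0.002 and 0.016 m and horizontal distance between cup69_mid and cup42_mid below 0.014 m and z of cup42_mid in the frame of cup69_mid between 0.002 and 0.021 m and horizontal distance between cup69_mid and cup33_mid below 0.0185 m and z of cup33_mid in the frame of cup69_mid between 0.002 and 0.026 m and horizontal distance between cup60_mid and cup51_mid below 0.005 m and z of cup51_mid in the frame of cup60_mid between 0.002 and 0.011 m and horizontal distance between cup60_mid and cup42_mid below 0.0095 m and z of cup42_mid in the frame of cup60_mid between 0.002 and 0.016 m and horizontal distance between cup60_mid and cup33_mid below 0.014 m and z of cup33_mid in the frame of cup60_mid between 0.002 and 0.021 m and horizontal distance between cup51_mid and cup42_mid below 0.005 m and z of cup42_mid in the frame of cup51_mid between 0.002 and 0.011 m and horizontal distance between cup51_mid and cup33_mid below 0.0095 m and z of cup33_mid in the frame of cup51_mid between 0.002 and 0.016 m and horizontal distance between cup42_mid and cup33_mid below 0.005 m and z of cup33_mid in the frame of cup42_mid between 0.002 and 0.011 m and angle between each of cup69_mid, cup60_mid, cup51_mid, cup42_mid, cup33_mid's own z axis and vertical below 0.15 rad and x of cup69_mid in the frame of tray_mid between -0.05 and 0.05 m and y of cup69_mid in the frame of tray_mid between -0.06 and 0.06 m and z of cup69_mid in the frame of tray_mid between 0.018 and 0.032 m and y of tray_tail in the frame of crate_mouth between -0.003 and 0.025 m and x of tray_mid in the frame of crate_mouth between -0.02 and 0.02 m and z of tray_mid in the frame of crate_mouth between -0.001 and 0.007 m and angle between tray_mid's own z axis and vertical below 0.06 rad and linear speed of each of tray, cup69, cup60, cup51, cup42, cup33 below 0.01 m/s); the robot touches nothing.
It fails at once if the tray is lifted more than 15 mm off the slab (height (world z) of tray_mid above 0.038 m).
It fails at once if the tray is tipped by more than 0.2 rad (angle between tray_mid's own z axis and vertical above 0.2 rad).
It fails at once if a bystander is moved more than 40 mm (distance of any of palette_knife, scraper, pot_gold, pot_red, nozzle, gel_yellow, gel_pink from where it was at the start of the episode above 0.04 m).
Of cup60, cup51, cup42, cup33 only 2 to 4 are there at a start; the rules pass over those that are not, and their reading is None.
At some moment in a run one of cup69, cup60, cup51 may be knocked a few centimetres aside while the robot is not near it.
It also fails if it takes over 210 s, if anything falls off the work surface, if the arm or the gripper's body presses on something with over 40 N, if the wrist force passes 120 N, or if a joint passes its speed limit or range.

## Working session

There is one attempt and no reset: what is moved stays moved. The work goes in short steps, Python scripts to look and compute and a tool call to move; the robot and the scene stay as the last step left them, time stands still between calls to the robot, and variables do not carry over. Pictures are saved under pics/ and viewed, at most 14 in all, crops included, and the job is handed in when it is done.

Besides the shell and the picture viewer there is one more tool, called as a command line: name --argument value ..., lists and objects as JSON in quotes. move_arm: Moves the arm, as the interface text tells. Its arguments: {"type":"object","properties":{"commands":{"type":"array","items":{"type":"array","items":{"type":"array","items":{"type":"number"}}}},"claw":{"type":"number"},"squeeze":{"type":"number"}},"required":["commands"]}

```bash
ls; mkdir -p pics; cat > h.py <<'E'
from rig import *
import numpy as np, cv2
from scipy.spatial.transform import Rotation as R
def shot(n):
    c=camera(n); np.savez('last_'+n+'.npz',**c); return c
def load(n): return dict(np.load('last_'+n+'.npz'))
def cloud(c):
    K=c['camera_matrix'];T=np.linalg.inv(c['extrinsics']);d=c['range_z']
    v,u=np.mgrid[:480,:640]
    x=(u-K[0,2])/K[0,0]*d; y=-(v-K[1,2])/K[1,1]*d
    return np.stack([x,y,-d],-1)@T[:3,:3].T+T[:3,3]
def proj(c,P):
    q=np.asarray(P)@c['extrinsics'][:3,:3].T+c['extrinsics'][:3,3]
    K=c['camera_matrix']
    return np.stack([K[0,2]+K[0,0]*q[...,0]/-q[...,2],K[1,2]+K[1,1]*q[...,1]/q[...,2]],-1)
E
python3 - <<'E'
from h import *
for n in ('top','side'):
    c=shot(n); cv2.imwrite(f'pics/{n}0.png',c['pixels']); print(c['camera_matrix'],c['extrinsics'])
o=get_obs();print(o)
E
```

```text
pics
[[558.76809866   0.         305.88300641]
 [  0.         558.76809866 241.94521399]
 [  0.           0.           1.        ]] [[-0.00235793 -0.99996511 -0.00801318 -0.0606294 ]
 [ 0.99506155 -0.00314138  0.09921006 -0.60578916]
 [-0.09923177 -0.00773967  0.99503425 -1.09734935]
 [ 0.          0.          0.          1.        ]]
[[613.51263208   0.         323.95291977]
 [  0.         613.51263208 246.36694788]
 [  0.           0.           1.        ]] [[ 0.99959401 -0.02824766 -0.00372755 -0.60236448]
 [ 0.02229581  0.6940173   0.71961301 -0.06719536]
 [-0.0177404  -0.71940396  0.69436534 -1.24059785]
 [ 0.          0.          0.          1.        ]]
{'time': 0.1, 'q': array([ 9.84509386e-01,  5.28384771e-01,  1.43373416e+00,  1.96246392e-05,
        1.18139029e+00, -1.78515964e-01]), 'joint_velocities': array([ 0.00150882, -0.00333099, -0.00195281,  0.00086606, -0.00064332,
       -0.00043143]), 'joint_torque': array([-3.31436822e-04, -4.40985739e+01, -1.77150697e+01,  6.35159668e-02,
        5.33235376e-02, -3.63819481e-05]), 'position': array([0.24766894, 0.57351669, 0.40387476]), 'tool_rot': array([ 2.02479423e-01,  9.79286049e-01, -8.85685534e-04, -3.66003268e-04]), 'ft_force': array([ 0.29317611, -0.89817461, -1.06039385]), 'moment': array([ 0.00747674,  0.04553573, -0.02812194]), 'grip_force': 0.0, 'grip_width': 0.0870011308476091}
```

View pics/top0.png

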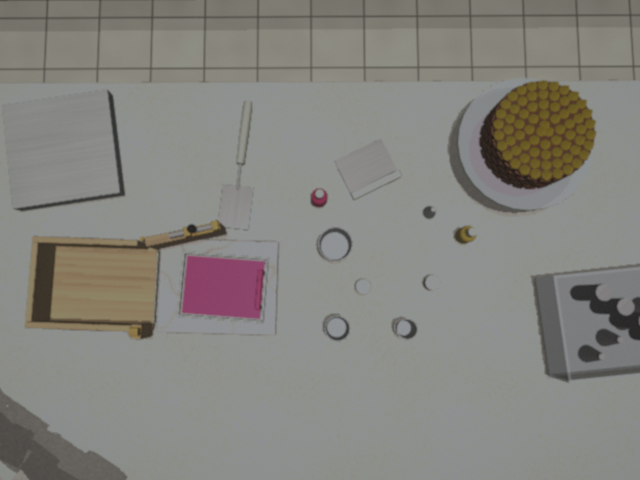

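View pics/side0.png

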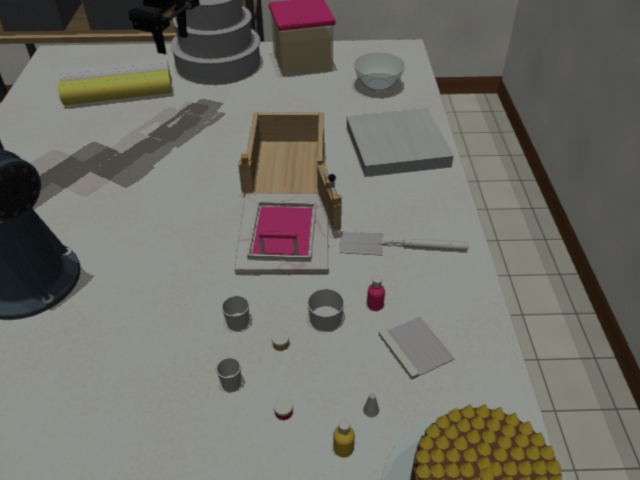

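The top view shows the crate at left (30–155, 237–330) with the gate open (145–220, 235) and its knob at (192,229). The slab and tray are around (222,287), with the tray handle at (260,287). There are three cups: the large one at (335,245), and two smaller at (337,327) and (404,327). The pots are at (362,287) and (432,283).

```bash
cat >> h.py <<'E'
def blob(P,u,v,r,z0,z1):
    s=np.s_[v-r:v+r,u-r:u+r]; p=P[s].reshape(-1,3); return p[(p[:,2]>z0)&(p[:,2]<z1)]
def rect(p):
    (x,y),(w,h),a=cv2.minAreaRect(p[:,:2].astype(np.float32)*1000); return np.round([x,y,w,h,a],1)
def circ(p):
    (x,y),r=cv2.minEnclosingCircle(p[:,:2].astype(np.float32)*1000); return np.round([x,y,2*r],1)
E
python3 - <<'E'
from h import *
c=load('top');P=cloud(c)
for u,v in ((335,245),(337,327),(404,327)):
    p=blob(P,u,v,24,.043,.058); print('cup',circ(p),len(p),p[:,2].max(), np.round(p[:,:2].mean(0)*1000,1))
    print('  low',circ(blob(P,u,v,24,.02,.058)))
print('table',np.median(P[380:460,300:500,2]))
p=blob(P,220,287,70,.014,.026);print('slab',rect(p),np.median(p[:,2]))
print('tray',rect(blob(P,222,287,52,.028,.04)))
print('handle',rect(blob(P,260,287,24,.076,.1)), np.median(blob(P,260,287,24,.076,.1)[:,2]))
print('crate',rect(blob(P,90,285,72,.088,.1)[:]))
p=blob(P,188,232,48,.088,.1);p=p[p[:,1]<.235];print('gate',rect(p))
p=blob(P,192,229,10,.122,.15);print('knob',circ(p),len(p),p[:,2].max())
p=blob(P,136,331,14,.088,.15);print('post',rect(p),p[:,2].max())
E
```

```text
cup [ 601.2 -119.7   68.6] 143 0.05562397520068396 [ 605.  -120.8]
  low [ 601.2 -119.7   68.6]
cup [ 435.3 -122.3   50.3] 112 0.05513901797575782 [ 434.5 -123.3]
  low [ 435.3 -122.3   50.3]
cup [ 433.9 -257.9   41.6] 98 0.056685752428029534 [ 433.9 -260. ]
  low [ 433.9 -257.9   41.6]
table 0.0008281223974264673
slab [522.1 125.7 204.8 260.6   0.8] 0.0220525755367188
tray [528.2 107.3 185.4 192.    5.8]
handle [511.4  28.7  10.4  74.5  85.4] 0.09005497078575897
crate [524.  342.1 249.6 200.9  86.7]
gate [617.4 169.   19.9 136.2  11.6]
knob [622.1 148.3  16.1] 65 0.14141529683116993
post [432.3 265.1  35.9  26.3  89.6] 0.12027765217662156
```

```bash
python3 - <<'E'
from h import *
c=load('top')
a=cv2.resize(c['pixels'][215:345,15:285],(800,385),interpolation=cv2.INTER_CUBIC)
cv2.imwrite('pics/crop0.png',cv2.convertScaleAbs(a,alpha=1.3))
E
```

```text
(no output)
```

View pics/crop0.png

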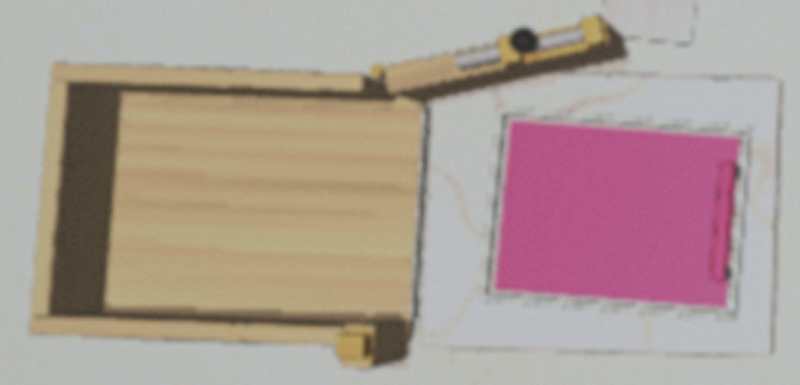

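The three cups fit diameters 69, 51 and 42 mm, so cup60 and cup33 are absent. The crop shows the crate and tray turned about 3–5° clockwise and the gate swung well past 90°. I'll fit the crate and tray axes and work out the first grasp.

```bash
cat >> h.py <<'E'
def steps(target,yaw=None,tip=True):
    """target xyz of fingertip (or tcp), yaw = world angle of tool y (deg, mod 180). prints row numbers"""
    o=get_obs();r=R.from_quat(o['tool_rot']);p=np.array(o['position'])
    t=np.array(target,float)+([0,0,.182] if tip else 0)
    ty=r.apply([0,1,0]);cur=np.degrees(np.arctan2(ty[1],ty[0]))
    w=r.inv()
    d=w.apply(t-p)/.04
    if yaw is None: rv=np.zeros(3)
    else:
        g=(yaw-cur+90)%180-90
        ygoal=np.radians(cur+g)
        y=np.array([np.cos(ygoal),np.sin(ygoal),0]);z=np.array([0,0,-1.]);x=np.cross(y,z)
        rv=(w*R.from_matrix(np.stack([x,y,z],1))).as_rotvec()
    print('tip',np.round(p-[0,0,.182],4),'yaw',round(cur,1),'q6',round(o['q'][5],2),'t',round(o['time'],1),'| shift',np.round(d,3),'rot',np.round(rv,3))
E
python3 - <<'E'
from h import *
c=load('top');P=cloud(c)
p=blob(P,90,285,72,.088,.1)
def line(q,ax):
    a=np.polyfit(q[:,ax],q[:,1-ax],1);a=np.polyfit(q[:,ax],q[:,1-ax],1); return a
far=p[(p[:,0]>.58)&(p[:,1]>.25)&(p[:,1]<.41)]; near=p[(p[:,0]<.47)&(p[:,1]>.30)&(p[:,1]<.41)]
back=p[(p[:,1]>.43)&(p[:,0]>.47)&(p[:,0]<.57)]
for n,q,ax in (('far',far,1),('near',near,1),('back',back,0)):
    if len(q)>5:print(n,line(q,ax),np.round(q.mean(0),4),len(q),q[:,1].min(),q[:,1].max())
print(p.min(0),p.max(0))
px=c['pixels'].astype(int);m=(px[...,2]-px[...,1]>60)&(P[...,2]<.05)&(P[...,2]>.01)
m[:, :170]=0;m[:,275:]=0;m[:240]=0;m[340:]=0
q=P[m];print('liner',rect(q),np.median(q[:,2]))
h=blob(P,260,287,24,.076,.1);print('handle pts',len(h),np.round(h.min(0),3),np.round(h.max(0),3),np.polyfit(h[:,0],h[:,1],1))
steps([.601,-.120,.12],90); 
E
```

```text
far [0.03220637 0.59212005] [0.6028 0.3322 0.0945] 522 0.25053386269178163 0.40997465076369544
near [0.04154126 0.42722362] [0.442  0.3551 0.0949] 385 0.300069735148936 0.4094161220929158
back [-0.03910475  0.47785831] [0.5201 0.4575 0.0943] 411 0.4494759863193087 0.46922611207687587
[0.41903878 0.21233935 0.08800269] [0.61730384 0.46922611 0.09998574]
liner [516.4 105.2 154.  111.9  85.6] 0.025001498741841766
handle pts 222 [0.475 0.021 0.08 ] [0.548 0.036 0.095] [-0.08014636  0.06924322]
tip [0.2477 0.5735 0.2219] yaw 66.6 q6 -0.18 t 0.1 | shift [-14.986 -12.408   2.565] rot [-0.002 -0.001 -0.408]
```

move_arm --commands '[[[-1.25,-1.03,0,0,0,-0.1],[-2.5,-2.07,0,0,0,-0.2],[-3.75,-3.1,0,0,0,-0.3],[-5,-4.14,0,0,0,-0.408],[-6.25,-5.17,0,0,0,-0.408],[-7.5,-6.2,0,0,0,-0.408],[-8.75,-7.24,0,0,0,-0.408],[-10,-8.27,0,0,0,-0.408],[-11.25,-9.31,0,0,0,-0.408],[-12.5,-10.34,0.6,0,0,-0.408],[-13.75,-11.38,1.3,0,0,-0.408],[-15,-12.41,2,0,0,-0.408]]]' --claw -1

```text
time: 1.6
position: [0.5841, -0.0862, 0.3407]
tool_rot: [0.0, 1.0, 0.0, 0.0]
ft_force: [1.0, 0.4, 0.1]
grip_width: 0.087
grip_force: 0.0
```

```bash
python3 - <<'E'
from h import *
c=shot('top');P=cloud(c)
for u,v in ((337,327),(404,327)): print(circ(blob(P,u,v,24,.043,.058)))
s=shot('side');cv2.imwrite('pics/s1.png',s['pixels'][200:480,150:450])
steps([.601,-.120,.036],90)
E
```

```text
[ 432.7 -130.6   45.4]
[ 433.9 -257.8   42. ]
tip [ 0.5853 -0.0895  0.1564] yaw 89.7 q6 -1.9 t 1.7 | shift [-0.398 -0.756  3.012] rot [-0.001 -0.001 -0.005]
```

View pics/s1.png

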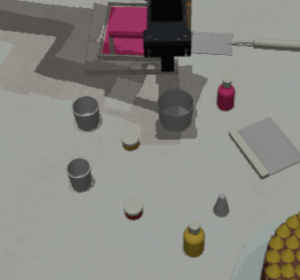

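The side view shows cup69 at crop (175,110), still in place with the gripper approaching it. The other two cups have not moved.

move_arm --commands '[[[0,0,0,0,0,0],[0,0,0,0,0,0],[0,0,0.5,0,0,0],[0,0,1.1,0,0,0],[0,0,1.7,0,0,0],[0,0,2.2,0,0,0],[0,0,2.6,0,0,0],[0,0,2.6,0,0,0],[0,0,2.6,0,0,0]]]'

```text
time: 2.82
position: [0.5838, -0.084, 0.2382]
tool_rot: [-0.0, 1.0, -0.0, 0.001]
ft_force: [0.0, -0.4, 0.4]
grip_width: 0.0873
grip_force: 0.0
```

move_arm --commands '[[[0,0,0,0,0,0],[0,0,0,0,0,0],[0,0,0,0,0,0],[0,0,0,0,0,0],[0,0,0,0,0,0],[0,0,0,0,0,0]]]' --claw 1 --squeeze 10

```text
time: 3.58
position: [0.5835, -0.0843, 0.2374]
tool_rot: [-0.0, 1.0, 0.0, -0.0]
ft_force: [0.5, -0.4, 0.1]
grip_width: 0.0347
grip_force: 0.0
```

```bash
python3 - <<'E'
from h import *
steps([.518,.115,.12],88)
steps([.518,.115,.0625],88)
print(get_obs()['grip_width'])
E
```

```text
tip [ 0.5835 -0.0843  0.0554] yaw 90.0 q6 -1.9 t 3.6 | shift [ 1.638  4.983 -1.615] rot [ 0.    -0.     0.035]
tip [ 0.5835 -0.0843  0.0554] yaw 90.0 q6 -1.9 t 3.6 | shift [ 1.638  4.983 -0.178] rot [ 0.    -0.     0.035]
0.034704122477085465
```

move_arm --commands '[[[-0.2,-0.4,-0.4,0,0,0],[-0.44,-0.89,-0.4,0,0,0],[-0.44,-0.89,-0.4,0,0,0],[-0.44,-0.89,-0.4,0,0,0],[-0.44,-0.89,0,0,0,0],[-0.44,-0.89,0.3,0,0,0],[-0.44,-0.89,0.48,0,0,0],[-0.44,-0.89,0.48,0,0,0]]]' --claw -1

```text
time: 4.58
position: [0.6008, -0.1196, 0.2171]
tool_rot: [-0.0, 1.0, 0.0, -0.001]
ft_force: [0.1, 0.2, -0.1]
grip_width: 0.0867
grip_force: 0.0
```

move_arm --commands '[[[0,0,0,0,0,0],[0,0,0,0,0,0],[0,0,0,0,0,0],[0,0,0,0,0,0],[0,0,0,0,0,0],[0,0,0,0,0,0]]]' --claw 1 --squeeze 10

```text
time: 5.32
position: [0.6013, -0.12, 0.2187]
tool_rot: [-0.0, 1.0, -0.0, 0.0]
ft_force: [0.4, -0.7, 3.3]
grip_width: 0.0687
grip_force: 10.0
```

```bash
python3 - <<'E'
from h import *
steps([.518,.115,.12],88)
steps([.518,.115,.0625],88)
E
```

```text
tip [ 0.6013 -0.12    0.0367] yaw 90.0 q6 -1.95 t 5.3 | shift [ 2.081  5.874 -2.088] rot [-0.     0.001  0.035]
tip [ 0.6013 -0.12    0.0367] yaw 90.0 q6 -1.95 t 5.3 | shift [ 2.082  5.875 -0.65 ] rot [-0.     0.001  0.035]
```

move_arm --commands '[[[0,0,-0.8,0,0,0],[0,0,-1.7,0,0,0],[0.3,1,-2.5,0,0,0.035],[0.7,2,-2.5,0,0,0.035],[1.1,3,-2.5,0,0,0.035],[1.45,4,-2.5,0,0,0.035],[1.8,5,-2.5,0,0,0.035],[2.08,5.87,-2.5,0,0,0.035],[2.08,5.87,-2.5,0,0,0.035],[2.08,5.87,-2.5,0,0,0.035],[2.08,5.87,-1.8,0,0,0.035],[2.08,5.87,-1.2,0,0,0.035]]]'

```text
time: 6.82
position: [0.5186, 0.1136, 0.2657]
tool_rot: [0.018, 1.0, -0.0, 0.001]
ft_force: [1.0, 0.4, 0.1]
grip_width: 0.0688
grip_force: 10.0
```

```bash
python3 - <<'E'
from h import *
steps([.518,.115,.0602],88)
E
```

```text
tip [0.5186 0.1136 0.0837] yaw 87.9 q6 -1.53 t 6.8 | shift [0.018 0.034 0.587] rot [-0.     0.001 -0.002]
```

move_arm --commands '[[[0,0,0.2,0,0,0],[0,0,0.4,0,0,0],[0,0,0.53,0,0,0],[0,0,0.6,0,0,0],[0,0,0.6,0,0,0],[0,0,0.6,0,0,0],[0,0,0.6,0,0,0]]]'

```text
time: 7.7
position: [0.518, 0.115, 0.2425]
tool_rot: [0.017, 1.0, 0.0, 0.0]
ft_force: [0.0, -0.4, -0.2]
grip_width: 0.0689
grip_force: 10.0
```

move_arm --commands '[[[0,0,0,0,0,0],[0,0,0,0,0,0],[0,0,0,0,0,0],[0,0,0,0,0,0],[0,0,-0.8,0,0,0],[0,0,-2,0,0,0],[0,-1,-3,0,0,0],[0.5,-2.3,-3,0,0,0],[1,-3.6,-3,0,0,0]]]' --claw -1

```text
time: 8.82
position: [0.4724, -0.0287, 0.3631]
tool_rot: [0.017, 1.0, -0.0, 0.001]
ft_force: [0.6, 0.4, -1.1]
grip_width: 0.087
grip_force: 0.0
```

```bash
python3 - <<'E'
from h import *
c=shot('top');P=cloud(c)
cv2.imwrite('pics/t2.png',cv2.resize(c['pixels'][200:380,120:460],(680,360)))
for u,v in ((337,327),(404,327)): print(circ(blob(P,u,v,24,.043,.058)))
p=blob(P,216,287,30,.06,.085);print(circ(p),len(p))
print(get_obs()['grip_width']);steps([.4353,-.1223,.12],90)
E
```

```text
[ 434.6 -122.9   49.9]
[ 434.1 -258.1   41.7]
[517.9 116.5  68.4] 178
0.08689940269840855
tip [ 0.4702 -0.0331  0.1805] yaw 87.9 q6 -1.84 t 8.9 | shift [ 0.787 -2.255  1.523] rot [-0.004 -0.002 -0.037]
```

View pics/t2.png

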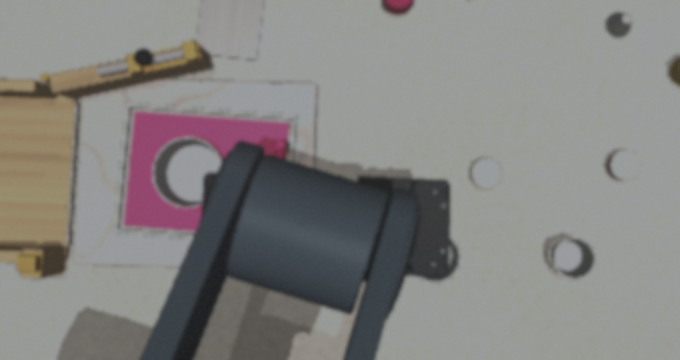

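Cup69 stands on the tray at view (192,172), measured (518, 116.5) mm. The other two cups are unmoved.

move_arm --commands '[[[0.4,-1.1,0.6,0,0,-0.037],[0.79,-2.25,1.2,0,0,-0.037],[0.79,-2.25,1.9,0,0,-0.037],[0.79,-2.25,2.6,0,0,-0.037],[0.79,-2.25,2.6,0,0,-0.037],[0.79,-2.25,2.6,0,0,-0.037]]]'

```text
time: 9.62
position: [0.4385, -0.1164, 0.2588]
tool_rot: [-0.001, 1.0, -0.0, 0.0]
ft_force: [0.7, -0.0, 0.8]
grip_width: 0.0867
grip_force: 0.0
```

```bash
python3 - <<'E'
from h import *
steps([.435,-.1225,.038],90)
E
```

```text
tip [ 0.4385 -0.1164  0.0768] yaw 90.1 q6 -2.08 t 9.6 | shift [ 0.089 -0.153  0.969] rot [-0.     0.001  0.002]
```

move_arm --commands '[[[0.09,-0.15,0,0,0,0],[0.09,-0.15,0.3,0,0,0],[0.09,-0.15,0.7,0,0,0],[0.09,-0.15,0.97,0,0,0],[0.09,-0.15,0.97,0,0,0],[0.09,-0.15,0.97,0,0,0]]]'

```text
time: 10.38
position: [0.4347, -0.1225, 0.2195]
tool_rot: [-0.001, 1.0, -0.0, 0.0]
ft_force: [0.1, 0.5, 0.1]
grip_width: 0.087
grip_force: 0.0
```

move_arm --commands '[[[0,0,0,0,0,0],[0,0,0,0,0,0],[0,0,0,0,0,0],[0,0,0,0,0,0],[0,0,0,0,0,0],[0,0,0,0,0,0],[0,0,-0.6,0,0,0],[0,0,-1.4,0,0,0],[0,0,-2.2,0,0,0],[0,0,-3,0,0,0],[0,0,-3,0,0,0]]]' --claw 1

```text
time: 11.75
position: [0.4351, -0.1226, 0.3412]
tool_rot: [-0.001, 1.0, -0.001, 0.002]
ft_force: [0.1, -0.0, 0.0]
grip_width: 0.0503
grip_force: 10.0
```

```bash
python3 - <<'E'
from h import *
steps([.518,.1165,.16],88)
c=shot('top');P=cloud(c);print(circ(blob(P,216,287,30,.06,.085)),circ(blob(P,404,327,24,.043,.058)))
E
```

```text
tip [ 0.4351 -0.1226  0.1592] yaw 90.1 q6 -2.1 t 11.8 | shift [-2.088  5.973 -0.025] rot [-0.003  0.005  0.037]
[517.6 116.7  68.8] [ 433.9 -258.3   41.3]
```

move_arm --commands '[[[-0.35,1,0,0,0,0.037],[-0.7,2,0,0,0,0.037],[-1.05,3,0,0,0,0.037],[-1.4,4,0,0,0,0.037],[-1.75,5,0,0,0,0.037],[-2.09,5.97,0,0,0,0.037],[-2.09,5.97,0,0,0,0.037],[-2.09,5.97,0,0,0,0.037],[-2.09,5.97,0,0,0,0.037]]]'

```text
time: 12.92
position: [0.5172, 0.1155, 0.3387]
tool_rot: [0.018, 1.0, -0.0, -0.001]
ft_force: [-0.4, 0.2, -1.4]
grip_width: 0.0502
grip_force: 10.0
```

```bash
python3 - <<'E'
from h import *
steps([.518,.1165,.0765],88)
E
```

```text
tip [0.5172 0.1155 0.1567] yaw 87.9 q6 -1.53 t 12.9 | shift [-0.023  0.026  2.005] rot [-0.    -0.002 -0.001]
```

move_arm --commands '[[[0,0,0.4,0,0,0],[0,0,0.9,0,0,0],[0,0,1.4,0,0,0],[0,0,1.8,0,0,0],[0,0,2.02,0,0,0],[0,0,2.02,0,0,0],[0,0,2.02,0,0,0],[0,0,2.02,0,0,0]]]'

```text
time: 13.92
position: [0.5179, 0.1166, 0.2593]
tool_rot: [0.017, 1.0, 0.0, 0.001]
ft_force: [0.2, -0.5, -1.3]
grip_width: 0.0505
grip_force: 10.0
```

move_arm --commands '[[[0,0,0,0,0,0],[0,0,0,0,0,0],[0,0,0,0,0,0],[0,0,0,0,0,0],[0,0,-0.8,0,0,0],[0,0,-1.8,0,0,0],[0,0,-2.3,0,0,0],[0.7,-2,-2.3,0,0,0],[1.4,-4,-2.3,0,0,0],[1.75,-5.5,-2.3,0,0,0],[2.1,-7,-2.3,0,0,0]]]' --claw -1

```text
time: 15.3
position: [0.435, -0.121, 0.3508]
tool_rot: [0.017, 1.0, -0.0, 0.0]
ft_force: [0.8, -0.7, 0.4]
grip_width: 0.0869
grip_force: 0.0
```

```bash
python3 - <<'E'
from h import *
c=shot('top');P=cloud(c)
cv2.imwrite('pics/t3.png',cv2.resize(c['pixels'][240:340,150:290],(700,500),interpolation=cv2.INTER_CUBIC))
q=blob(P,404,327,24,.043,.058);print('42',circ(q) if len(q) else None)
print(circ(blob(P,216,287,30,.06,.085)))
steps([.434,-.258,.075],88)
E
```

```text
42 [ 434.5 -260.9   40.2]
[518.1 116.5  68.6]
tip [ 0.4343 -0.1277  0.1689] yaw 87.7 q6 -2.06 t 15.3 | shift [-0.119 -3.243  2.366] rot [-0.006  0.001 -0.005]
```

View pics/t3.png

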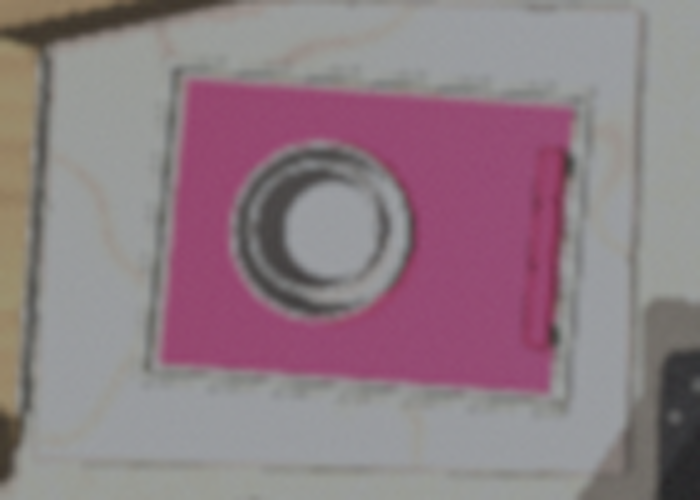

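The view shows cup51 nested upright in cup69: outer rim centred at about (322,230), inner ring at about (328,230). Now cup42.

move_arm --commands '[[[0,-1,0.5,0,0,0],[-0.1,-2,1,0,0,0],[-0.1,-3.2,1.6,0,0,0],[-0.1,-3.2,2.3,0,0,0],[-0.1,-3.2,2.3,0,0,0],[-0.1,-3.2,2.3,0,0,0],[-0.1,-3.2,2.3,0,0,0]]]'

```text
time: 16.23
position: [0.4358, -0.2471, 0.2598]
tool_rot: [0.017, 1.0, -0.001, 0.001]
ft_force: [0.0, 0.4, 0.4]
grip_width: 0.087
grip_force: 0.0
```

```bash
python3 - <<'E'
from h import *
steps([.434,-.258,.038],88)
c=load('top')
for rr in (25,34): pass
E
```

```text
tip [ 0.4358 -0.2471  0.0778] yaw 88.1 q6 -2.28 t 16.2 | shift [ 0.038 -0.273  0.995] rot [-0.001  0.002  0.001]
```

move_arm --commands '[[[0.04,-0.27,0,0,0,0],[0.04,-0.27,0.3,0,0,0],[0.04,-0.27,0.7,0,0,0],[0.04,-0.27,0.99,0,0,0],[0.04,-0.27,0.99,0,0,0],[0.04,-0.27,0.99,0,0,0]]]'

```text
time: 16.98
position: [0.4335, -0.2584, 0.219]
tool_rot: [0.017, 1.0, -0.0, -0.0]
ft_force: [-0.1, -0.5, 0.3]
grip_width: 0.087
grip_force: 0.0
```

move_arm --commands '[[[0,0,0,0,0,0],[0,0,0,0,0,0],[0,0,0,0,0,0],[0,0,0,0,0,0],[0,0,0,0,0,0],[0,0,0,0,0,0],[0,0,0,0,0,0],[0,0,-0.6,0,0,0],[0,0,-1.4,0,0,0],[0,0,-2.2,0,0,0],[0,0,-3,0,0,0],[0,0,-3,0,0,0]]]' --claw 1

```text
time: 18.48
position: [0.4339, -0.2586, 0.3411]
tool_rot: [0.017, 1.0, -0.002, 0.002]
ft_force: [0.6, -0.3, -1.3]
grip_width: 0.0403
grip_force: 10.0
```

```bash
python3 - <<'E'
from h import *
steps([.518,.115,.16],88)
c=shot('top');P=cloud(c);p=blob(P,216,287,30,.055,.09);print(circ(p))
# inner rim: points near top inside r<29 of outer centre
d=np.hypot(p[:,0]-.518,p[:,1]-.1165); q=p[(d<.029)]; print(circ(q),len(q),q[:,2].max())
E
```

```text
tip [ 0.4339 -0.2586  0.1591] yaw 88.0 q6 -2.3 t 18.5 | shift [-1.777  9.408 -0.049] rot [-0.004  0.004  0.   ]
[518.1 116.7  68.5]
[518.7 117.3  51. ] 196 0.08412823428159077
```

move_arm --commands '[[[-0.2,1.1,0,0,0,0],[-0.4,2.2,0,0,0,0],[-0.6,3.3,0,0,0,0],[-0.8,4.4,0,0,0,0],[-1,5.5,0,0,0,0],[-1.2,6.6,0,0,0,0],[-1.4,7.6,0,0,0,0],[-1.6,8.6,0,0,0,0],[-1.79,9.46,0,0,0,0],[-1.79,9.46,0,0,0,0],[-1.79,9.46,0,0,0,0],[-1.79,9.46,0,0,0,0]]]'

```text
time: 20.02
position: [0.5178, 0.1165, 0.3384]
tool_rot: [0.018, 1.0, -0.0, -0.001]
ft_force: [0.5, -0.6, -1.1]
grip_width: 0.04
grip_force: 10.0
```

```bash
python3 - <<'E'
from h import *
steps([.5185,.117,.0805],88)
E
```

```text
tip [0.5178 0.1165 0.1564] yaw 87.9 q6 -1.52 t 20.0 | shift [-0.02   0.015  1.897] rot [-0.    -0.002 -0.001]
```

move_arm --commands '[[[-0.02,0.01,0.4,0,0,0],[-0.02,0.01,0.9,0,0,0],[-0.02,0.01,1.4,0,0,0],[-0.02,0.01,1.7,0,0,0],[-0.02,0.01,1.9,0,0,0],[-0.02,0.01,1.9,0,0,0],[-0.02,0.01,1.9,0,0,0],[-0.02,0.01,1.9,0,0,0]]]'

```text
time: 21.02
position: [0.5192, 0.1178, 0.2636]
tool_rot: [0.017, 1.0, 0.0, 0.001]
ft_force: [-0.3, -0.4, 0.2]
grip_width: 0.0403
grip_force: 10.0
```

move_arm --commands '[[[0,0,0,0,0,0],[0,0,0,0,0,0],[0,0,0,0,0,0],[0,0,0,0,0,0],[0,0,-0.8,0,0,0],[0,0,-1.8,0,0,0],[0,0,-2.3,0,0,0],[0,-2,-2.3,0,0,0],[0,-4,-2.3,0,0,0],[0,-5.5,-2.3,0,0,0],[0,-5.5,-2.3,0,0,0]]]' --claw -1

```text
time: 22.4
position: [0.5112, -0.105, 0.3552]
tool_rot: [0.019, 1.0, -0.0, 0.0]
ft_force: [-0.2, 0.6, -0.8]
grip_width: 0.0867
grip_force: 0.0
```

```bash
python3 - <<'E'
from h import *
c=shot('top');P=cloud(c)
a=cv2.resize(c['pixels'][240:340,150:290],(420,300),interpolation=cv2.INTER_CUBIC)
s=shot('side')['pixels'][180:280,220:360]
cv2.imwrite('pics/t4.png',np.vstack([a,cv2.resize(s,(420,300),interpolation=cv2.INTER_CUBIC)]))
p=blob(P,216,287,30,.055,.1)
print(circ(p))
for r in (.029,.0235):
    d=np.hypot(p[:,0]-.5185,p[:,1]-.117); q=p[(d<r)]; print(circ(q),len(q),q[:,2].max())
h=blob(P,260,287,24,.076,.1);print('handle',rect(h))
steps([.5114,.0287,.115],175.6)
E
```

```text
[517.8 116.5  68.3]
[518.9 117.5  51.2] 311 0.08904099747811278
[518.5 117.   46.9] 234 0.08904099747811278
handle [511.3  28.5  10.2  74.4  85.9]
tip [ 0.5116 -0.1055  0.1732] yaw 87.7 q6 -1.95 t 22.5 | shift [0.139 3.355 1.449] rot [-0.002  0.    -1.534]
```

View pics/t4.png

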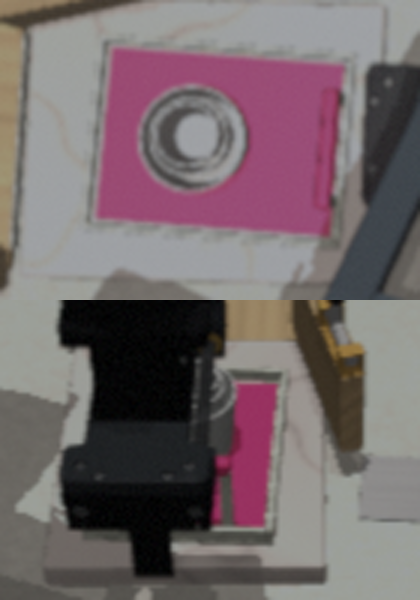

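The composite shows three concentric cups at (192,138) on the tray, upright, and the tray undisturbed. Next I'll pinch the handle bar, tool y along the tray's y, with the fingers only part open.

move_arm --commands '[[[0,1,0,0,0,-0.037],[0.1,2.2,0,0,0,-0.037],[0.14,3.35,0,0,0,-0.037],[0.14,3.35,0.5,0,0,-0.037],[0.14,3.35,1.2,0,0,-0.037],[0.14,3.35,1.45,0,0,-0.037],[0.14,3.35,1.45,0,0,-0.037],[0.14,3.35,1.45,0,0,-0.037]]]' --claw 0.35

```text
time: 23.5
position: [0.5107, 0.032, 0.2977]
tool_rot: [-0.001, 1.0, -0.0, 0.001]
ft_force: [-0.1, -0.7, 0.8]
grip_width: 0.0285
grip_force: 0.0
```

```bash
python3 - <<'E'
from h import *
steps([.5113,.0285,.070],85.6);print(get_obs()['grip_width'])
E
```

```text
tip [0.5107 0.032  0.1157] yaw 90.1 q6 -1.73 t 23.5 | shift [-0.012 -0.087  1.143] rot [-0.     0.001  0.079]
0.028519238592915504
```

move_arm --commands '[[[0,-0.09,0,0,0,0.079],[0,-0.09,0.2,0,0,0.079],[0,-0.09,0.6,0,0,0.079],[0,-0.09,1.0,0,0,0.079],[0,-0.09,1.14,0,0,0.079],[0,-0.09,1.14,0,0,0.079],[0,-0.09,1.14,0,0,0.079]]]'

```text
time: 24.38
position: [0.5106, 0.0284, 0.2519]
tool_rot: [0.038, 0.999, -0.0, 0.0]
ft_force: [0.1, 0.2, -0.3]
grip_width: 0.028
grip_force: 0.0
```

move_arm --commands '[[[0,0,0,0,0,0],[0,0,0,0,0,0],[0,0,0,0,0,0],[0,0,0,0,0,0],[0,0,0,0,0,0]]]' --claw 1 --squeeze 12

```text
time: 25.0
position: [0.5105, 0.0282, 0.2517]
tool_rot: [0.038, 0.999, -0.0, 0.0]
ft_force: [0.2, -3.1, 3.1]
grip_width: 0.0098
grip_force: 12.0
```

```bash
python3 - <<'E'
from h import *
o=get_obs();print(o['grip_width'],o['grip_force'],o['ft_force'])
# crate frame; mouth (.519,.2617), dir -2.2deg
a=np.radians(-2.2);ey=np.array([-np.sin(a),np.cos(a)]);m=np.array([.519,.2617])
for tail in (-.13,-.09,-.06,-.03,.01):
    b=m+ey*(tail+.009); print(tail); steps([b[0],b[1],.070],87.8)
E
```

```text
0.00984674972431162 12.000136077404022 [ 0.18387383 -3.05335028  3.06173124]
-0.13
tip [0.5105 0.0282 0.0697] yaw 85.6 q6 -1.66 t 25.0 | shift [ 0.12   2.814 -0.008] rot [-0.     0.001 -0.038]
-0.09
tip [0.5105 0.0282 0.0697] yaw 85.6 q6 -1.66 t 25.0 | shift [ 0.158  3.814 -0.008] rot [-0.     0.001 -0.038]
-0.06
tip [0.5105 0.0282 0.0697] yaw 85.6 q6 -1.66 t 25.0 | shift [ 0.187  4.563 -0.009] rot [-0.     0.001 -0.038]
-0.03
tip [0.5105 0.0282 0.0697] yaw 85.6 q6 -1.66 t 25.0 | shift [ 0.215  5.313 -0.009] rot [-0.     0.001 -0.038]
0.01
tip [0.5105 0.0282 0.0697] yaw 85.6 q6 -1.66 t 25.0 | shift [ 0.254  6.312 -0.009] rot [-0.     0.001 -0.038]
```

move_arm --commands '[[[0,0.1,0,0,0,-0.01],[0.02,0.3,0,0,0,-0.02],[0.04,0.55,0,0,0,-0.03],[0.05,0.8,0,0,0,-0.038],[0.06,1.1,0,0,0,-0.038],[0.07,1.4,0,0,0,-0.038],[0.08,1.7,0,0,0,-0.038],[0.09,2.0,0,0,0,-0.038],[0.1,2.3,0,0,0,-0.038],[0.11,2.6,0,0,0,-0.038],[0.12,2.8,0,0,0,-0.038],[0.12,2.8,0,0,0,-0.038]]]'

```text
time: 26.5
position: [0.5139, 0.1417, 0.2517]
tool_rot: [0.019, 1.0, 0.0, 0.0]
ft_force: [-0.7, -0.6, 4.8]
grip_width: 0.01
grip_force: 12.0
```

```bash
python3 - <<'E'
from h import *
o=get_obs();print(o['grip_width'],o['grip_force'],o['ft_force'])
c=shot('top');P=cloud(c);s=shot('side')
cv2.imwrite('pics/t5.png',np.hstack([cv2.resize(c['pixels'][220:350,20:220],(400,260)),cv2.resize(s['pixels'][90:290,210:370],(208,260))]))
steps([.5113,.0285,.070],87.8)
E
```

```text
0.009976439673975322 12.000372111797333 [-0.70670484 -0.56869866  4.82921264]
tip [0.514  0.1416 0.0697] yaw 87.8 q6 -1.48 t 26.6 | shift [-0.041 -2.828 -0.01 ] rot [0.001 0.    0.   ]
```

View pics/t5.png

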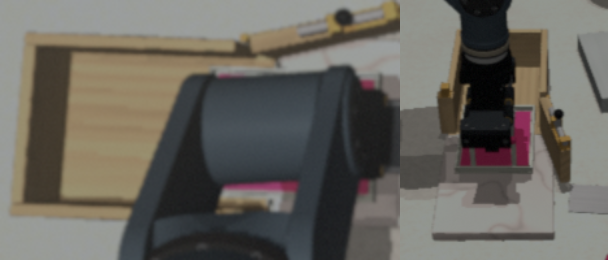

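The view shows the tray held by its handle, its front just over the crate floor, centred between the walls. I'll ease the grip to 3 N and slide on.

move_arm --commands '[[[0,0,0,0,0,0],[0,0.1,0,0,0,0],[0,0.3,0,0,0,0],[0,0.5,0,0,0,0],[0,0.75,0,0,0,0],[0,1.0,0,0,0,0],[0,1.25,0,0,0,0],[0,1.5,0,0,0,0],[0,1.75,0,0,0,0],[0,2.0,0,0,0,0],[0,2.2,0,0,0,0],[0,2.2,0,0,0,0]]]' --squeeze 3

```text
time: 28.1
position: [0.5176, 0.2293, 0.2514]
tool_rot: [0.019, 1.0, 0.001, 0.0]
ft_force: [0.1, 1.4, -3.6]
grip_width: 0.0105
grip_force: 3.1
```

```bash
python3 - <<'E'
from h import *
o=get_obs();print(o['grip_width'],o['grip_force'],o['ft_force'])
c=shot('top');P=cloud(c);s=shot('side')
cv2.imwrite('pics/t6.png',np.hstack([cv2.resize(c['pixels'][220:350,20:220],(400,260)),cv2.resize(s['pixels'][90:290,210:370],(400,500))[100:360]]))
p=blob(P,150,285,40,.074,.098);p=p[(p[:,0]>.46)&(p[:,0]<.58)]
steps([.5197,.2807,.070],87.8)
E
```

```text
0.01045190341800264 3.0631026337869116 [ 0.14219244  1.38012572 -3.63265522]
tip [0.5175 0.2287 0.0694] yaw 87.8 q6 -1.31 t 28.2 | shift [-0.003  1.3   -0.015] rot [ 0.001  0.    -0.   ]
```

View pics/t6.png

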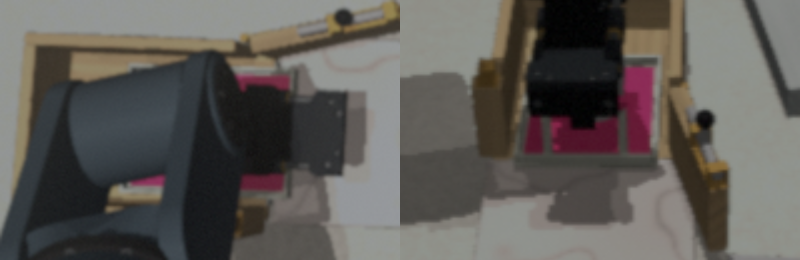

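The tray is most of the way in and centred, with its tail still on the slab (side view (590,160)). I'll finish the slide, then lower 6 mm with it.

move_arm --commands '[[[0,0.2,0,0,0,0],[0,0.4,0,0,0,0],[0,0.6,0,0,0,0],[0,0.8,0.03,0,0,0],[0,1.0,0.06,0,0,0],[0,1.2,0.1,0,0,0],[0,1.3,0.15,0,0,0],[0,1.3,0.15,0,0,0],[0,1.3,0.15,0,0,0]]]'

```text
time: 29.32
position: [0.5196, 0.2806, 0.2453]
tool_rot: [0.02, 1.0, 0.0, -0.0]
ft_force: [-0.8, 0.6, -3.1]
grip_width: 0.01
grip_force: 3.0
```

move_arm --commands '[[[0,0,0,0,0,0],[0,0,0,0,0,0],[0,0,0,0,0,0],[0,0,-0.3,0,0,0],[0,0,-0.9,0,0,0],[0,0,-1.8,0,0,0],[0,-1,-2.7,0,0,0],[0,-2.3,-2.7,0,0,0],[0,-3.6,-2.7,0,0,0],[0,-4.9,-2.7,0,0,0],[0,-6,-2.7,0,0,0]]]' --claw 0.35

```text
time: 30.7
position: [0.5101, 0.0387, 0.3545]
tool_rot: [0.02, 1.0, -0.0, 0.001]
ft_force: [0.3, 0.3, -1.4]
grip_width: 0.0281
grip_force: 0.0
```

```bash
python3 - <<'E'
from h import *
c=shot('top');P=cloud(c);s=shot('side')
cv2.imwrite('pics/t7.png',np.hstack([cv2.resize(c['pixels'][220:350,20:220],(400,260)),cv2.resize(s['pixels'][90:290,210:370],(400,500))[60:320]]))
h=blob(P,140,285,24,.07,.1);h=h[(h[:,0]>.46)&(h[:,0]<.58)];print('handle',rect(h),len(h))
p=blob(P,90,285,30,.05,.1);print(circ(p),p[:,2].max())
p=blob(P,185,232,48,.088,.1);p=p[p[:,1]<.235];print('gate',rect(p))
p=blob(P,192,229,10,.122,.15);print('knob',circ(p))
steps([.70,.10,.15],90)
E
```

```text
handle [520.  281.2  11.5  75.2  87.4] 251
[524.1 368.9  70.1] 0.0828483960964399
gate [617.2 169.3  20.  136.9  11.5]
knob [622.5 148.7  16.4]
tip [0.5106 0.037  0.1725] yaw 87.5 q6 -1.67 t 30.8 | shift [-4.661  1.781  0.567] rot [-0.001  0.002 -0.044]
```

View pics/t7.png

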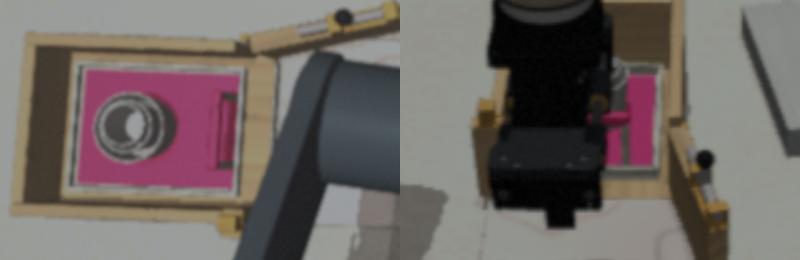

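The tray is in the crate, flat and about 10 mm past the mouth (handle at view (222,130)), with the cups still nested at (130,125). Next is the gate. I'll go outside it with closed fingers, tool y along the gate.

```bash
python3 - <<'E'
from h import *
print('via');steps([.69,.10,.172],101.5);print('start high');steps([.658,.134,.155],101.5)
E
```

```text
via
tip [0.5106 0.037  0.1725] yaw 87.5 q6 -1.67 t 30.8 | shift [-4.413  1.769  0.017] rot [-0.002  0.002 -0.244]
start high
tip [0.5106 0.037  0.1725] yaw 87.5 q6 -1.67 t 30.8 | shift [-3.575  2.584  0.439] rot [-0.002  0.002 -0.244]
```

move_arm --commands '[[[-1,0,0,0,0,-0.1],[-2.2,0.3,0,0,0,-0.24],[-3.3,0.8,0,0,0,-0.24],[-4.4,1.7,0,0,0,-0.24],[-4.4,1.7,0,0,0,-0.24],[-4.4,1.7,0,0,0,-0.24]]]' --claw 1

```text
time: 31.55
position: [0.688, 0.1026, 0.3533]
tool_rot: [-0.101, 0.995, 0.0, -0.001]
ft_force: [-0.1, 0.1, 0.1]
grip_width: 0.0004
grip_force: 0.0
```

```bash
cat >> h.py <<'E'
HG=np.array([.600,.2497]);A0=177.8
def gpos(th,r=.125,off=.0185):
    g=np.radians(A0+th);return HG+r*np.array([np.cos(g),np.sin(g)])+off*np.array([-np.sin(g),np.cos(g)])
E
python3 - <<'E'
from h import *
p=gpos(103.7,off=.035);print(p);steps([*p,.08],101.5);print(get_obs()['grip_width'])
E
```

```text
[0.65921836 0.13418729]
tip [0.688  0.1026 0.1713] yaw 101.6 q6 -1.79 t 31.6 | shift [0.542 0.919 2.283] rot [ 0.    -0.002  0.002]
0.0003966858905470681
```

move_arm --commands '[[[0.25,0.45,0,0,0,0],[0.5,0.92,0.3,0,0,0],[0.5,0.92,1,0,0,0],[0.5,0.92,1.7,0,0,0],[0.5,0.92,2.28,0,0,0],[0.5,0.92,2.28,0,0,0],[0.5,0.92,2.28,0,0,0]]]'

```text
time: 32.42
position: [0.6615, 0.1339, 0.2635]
tool_rot: [-0.1, 0.995, 0.0, 0.001]
ft_force: [-0.0, -0.4, 0.2]
grip_width: 0.0004
grip_force: 0.0
```

```bash
cat >> h.py <<'E'
def sweep(ths,r=.125,off=.0185,z=.08):
    o=get_obs();w=R.from_quat(o['tool_rot']);p=np.array(o['position']);ty=w.apply([0,1,0]);cur=np.degrees(np.arctan2(ty[1],ty[0]))
    print('tip',np.round(p-[0,0,.182],4),'yaw',round(cur,1),'F',np.round(o['ft_force'],1))
    for th in ths:
        d=w.inv().apply(np.r_[gpos(th,r,off),z+.182]-p)/.04
        print(th,np.round(d,2),round(np.radians(cur-(th-2.2)),2))
E
python3 -c "
from h import *
sweep([103.7,96,88,80,72,64,56,48,40,32,24])"
```

```text
tip [0.6615 0.1339 0.0815] yaw 101.5 F [-0.  -0.4  0.2]
103.7 [0.47 0.02 0.04] 0.0
96 [ 0.89 -0.01  0.04] 0.13
88 [1.33 0.01 0.04] 0.27
80 [1.76 0.1  0.04] 0.41
72 [2.18 0.24 0.04] 0.55
64 [2.57 0.44 0.04] 0.69
56 [2.93 0.7  0.04] 0.83
48 [3.25 1.   0.03] 0.97
40 [3.53 1.35 0.03] 1.11
32 [3.75 1.72 0.03] 1.25
24 [3.92 2.13 0.03] 1.39
```

move_arm --commands '[[[0.47,0.02,0,0,0,0],[0.89,-0.01,0,0,0,0.13],[1.33,0.01,0,0,0,0.27],[1.76,0.1,0,0,0,0.41],[2.18,0.24,0,0,0,0.55],[2.57,0.44,0,0,0,0.69],[2.93,0.7,0,0,0,0.83],[3.25,1.0,0,0,0,0.97],[3.53,1.35,0,0,0,1.11],[3.75,1.72,0,0,0,1.25],[3.92,2.13,0,0,0,1.39],[3.92,2.13,0,0,0,1.39]]]'

```text
time: 33.92
position: [0.4909, 0.1866, 0.2637]
tool_rot: [0.559, 0.829, 0.001, 0.001]
ft_force: [0.3, -0.1, -0.0]
grip_width: 0.0005
grip_force: 0.0
```

```bash
python3 - <<'E'
from h import *
sweep([24,16,10,5,2,0,-1,-2])
s=shot('side');c=shot('top')
cv2.imwrite('pics/t8.png',np.hstack([cv2.resize(c['pixels'][210:350,20:230],(400,260)),cv2.resize(s['pixels'][90:290,210:370],(400,500))[60:320]]))
E
```

```text
tip [0.4909 0.1866 0.0817] yaw 22.1 F [ 0.3 -0.1 -0. ]
24 [-0.01 -0.01  0.04] 0.0
16 [ 0.43 -0.04  0.04] 0.14
10 [ 0.76 -0.02  0.04] 0.25
5 [1.03 0.02 0.04] 0.34
2 [1.19 0.05 0.04] 0.39
0 [1.3  0.08 0.04] 0.42
-1 [1.35 0.1  0.04] 0.44
-2 [1.41 0.11 0.04] 0.46
```

View pics/t8.png

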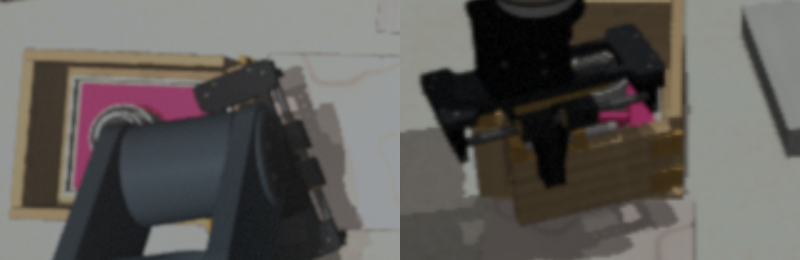

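The gate has swung to about 24° with the fingers on its outer face. Closing the rest of the way slowly.

move_arm --commands '[[[0.2,-0.02,0,0,0,0.07],[0.43,-0.04,0,0,0,0.14],[0.6,-0.03,0,0,0,0.2],[0.76,-0.02,0,0,0,0.25],[0.9,0,0,0,0,0.3],[1.03,0.02,0,0,0,0.34],[1.12,0.04,0,0,0,0.37],[1.19,0.05,0,0,0,0.39],[1.25,0.07,0,0,0,0.41],[1.3,0.08,0,0,0,0.42],[1.3,0.08,0,0,0,0.42]]]'

```text
time: 35.4
position: [0.4752, 0.2346, 0.2623]
tool_rot: [0.72, 0.694, -0.0, 0.001]
ft_force: [1.6, -4.9, 0.8]
grip_width: 0.0008
grip_force: 2.4
```

```bash
python3 - <<'E'
from h import *
sweep([0,-.5,-1,-2])
E
```

```text
tip [0.4752 0.2346 0.0803] yaw -2.1 F [ 1.6 -4.9  0.8]
0 [ 0.03 -0.02  0.01] 0.0
-0.5 [ 0.06 -0.03  0.01] 0.01
-1 [ 0.09 -0.03  0.01] 0.02
-2 [ 0.14 -0.04  0.01] 0.04
```

Contact is about 5 N, well above the hinge friction, so the gate is at its stop. A small firm nudge, then back off and check.

move_arm --commands '[[[0.04,0,0,0,0,0],[0.08,0,0,0,0,0],[0.08,0,0,0,0,0],[0.08,0,0,0,0,0],[-0.5,0,0,0,0,0],[-1,0,-0.8,0,0,0],[-1.5,0,-2,0,0,0],[-2.5,0,-2.5,0,0,0],[-4,0,-2.5,0,0,0],[-5,0,-2.5,0,0,0],[-5,0,-2.5,0,0,0]]]'

```text
time: 36.78
position: [0.4673, 0.0333, 0.3624]
tool_rot: [0.722, 0.692, 0.0, 0.0]
ft_force: [-1.2, 0.8, 0.4]
grip_width: 0.0003
grip_force: 0.0
```

```bash
python3 - <<'E'
from h import *
s=shot('side');c=shot('top');P=cloud(c)
cv2.imwrite('pics/t9.png',np.hstack([cv2.resize(c['pixels'][210:350,20:230],(400,260)),cv2.resize(s['pixels'][90:290,210:370],(400,500))[60:320]]))
q=P[220:345,120:190].reshape(-1,3);k=q[(q[:,2]>.124)&(q[:,2]<.15)&(q[:,0]>.47)&(q[:,0]<.58)];print('knob',circ(k),k[:,2].max(),len(k))
g=q[(q[:,2]>.088)&(q[:,2]<.099)&(q[:,0]>.48)&(q[:,0]<.59)&(q[:,1]<.275)&(q[:,1]>.235)];print('gate',np.polyfit(g[:,0],g[:,1],1),g[:,:2].mean(0),len(g))
h=q[(q[:,2]>.07)&(q[:,2]<.088)&(q[:,0]>.47)&(q[:,0]<.57)&(q[:,1]>.27)&(q[:,1]<.3)];print('handle',rect(h))
print('predicted knob',gpos(0,.103,0)); steps([.54,.25,.155],-2.2)
E
```

```text
knob [495.7 255.   16.8] 0.14262225508414916 72
gate [0.03519463 0.23061971] [0.548006   0.24990658] 372
handle [520.1 280.7  12.2  75.2  88.8]
predicted knob [0.49707592 0.25365394]
tip [0.4671 0.0354 0.1802] yaw -2.3 q6 -0.12 t 36.9 | shift [5.432 1.61  0.633] rot [-0.    -0.001 -0.001]
```

View pics/t9.png

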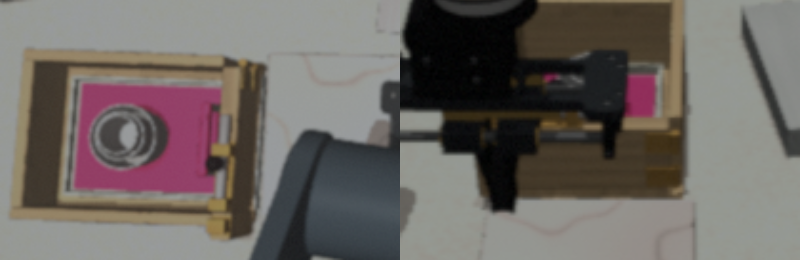

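The gate is shut across the mouth, with the bolt rod at view (222,130) in line with the keeper at (217,222) and the knob at (215,163). The tray and cups are intact. Next I'll come down on the +x side of the knob.

move_arm --commands '[[[1.2,0.4,0,0,0,0],[2.4,0.8,0,0,0,0],[3.6,1.2,0,0,0,0],[4.6,1.5,0,0,0,0],[5.45,1.55,0,0,0,0],[5.45,1.55,0,0,0,0],[5.45,1.55,0,0,0,0],[5.45,1.55,0.3,0,0,0],[5.45,1.55,0.3,0,0,0]]]'

```text
time: 38.0
position: [0.5369, 0.2499, 0.3489]
tool_rot: [0.721, 0.693, -0.001, -0.001]
ft_force: [-0.5, 0.3, 0.6]
grip_width: 0.0005
grip_force: 0.0
```

```bash
python3 - <<'E'
from h import *
steps([.53,.2537,.122],-2.2);steps([.489,.2553,.122],-2.2)
E
```

```text
tip [0.5369 0.2499 0.1669] yaw -2.3 q6 0.29 t 38.0 | shift [ 0.089 -0.173  1.122] rot [-0.003  0.001 -0.001]
tip [0.5369 0.2499 0.1669] yaw -2.3 q6 0.29 t 38.0 | shift [ 0.088 -1.198  1.126] rot [-0.003  0.001 -0.001]
```

move_arm --commands '[[[0.09,-0.13,0.2,0,0,0],[0.09,-0.13,0.6,0,0,0],[0.09,-0.13,1.0,0,0,0],[0.09,-0.13,1.12,0,0,0],[0.09,-0.13,1.12,0,0,0],[0.09,-0.3,1.12,0,0,0],[0.09,-0.5,1.12,0,0,0],[0.09,-0.7,1.12,0,0,0],[0.09,-0.9,1.12,0,0,0],[0.09,-1.1,1.12,0,0,0],[0.09,-1.2,1.12,0,0,0],[0.09,-1.2,1.12,0,0,0]]]'

```text
time: 39.5
position: [0.4892, 0.2564, 0.3055]
tool_rot: [0.72, 0.694, -0.0, -0.0]
ft_force: [0.4, -0.2, 0.3]
grip_width: 0.0007
grip_force: 0.3
```

```bash
python3 - <<'E'
from h import *
steps([.489,.2553,.122],-2.2);print(get_obs()['ft_force'])
c=shot('top');s=shot('side');P=cloud(c)
q=P[220:345,120:190].reshape(-1,3);k=q[(q[:,2]>.124)&(q[:,2]<.15)&(q[:,0]>.43)&(q[:,0]<.58)]
print('knob',circ(k) if len(k) else None,len(k))
E
```

```text
tip [0.4892 0.2564 0.1235] yaw -2.2 q6 0.32 t 39.5 | shift [-0.028 -0.003  0.039] rot [-0.001 -0.     0.   ]
[ 0.41160583 -0.1910207   0.25006913]
knob [488.5 248.1   7.3] 8
```

Force is still low, so the bolt has not reached its stop yet. Pushing further in small steps.

move_arm --commands '[[[0,-0.06,0,0,0,0],[0,-0.12,0,0,0,0],[0,-0.18,0,0,0,0],[0,-0.18,0,0,0,0],[0,-0.18,0,0,0,0]]]'

```text
time: 40.22
position: [0.4832, 0.2566, 0.3055]
tool_rot: [0.72, 0.694, 0.001, 0.001]
ft_force: [4.2, -0.4, -2.4]
grip_width: 0.0003
grip_force: 2.6
```

move_arm --commands '[[[0,-0.04,0,0,0,0],[0,-0.08,0,0,0,0],[0,-0.08,0,0,0,0],[0,-0.08,0,0,0,0]]]'

```text
time: 40.72
position: [0.4819, 0.2566, 0.3057]
tool_rot: [0.72, 0.694, 0.003, 0.003]
ft_force: [9.9, -1.1, -6.7]
grip_width: 0.0006
grip_force: 4.8
```

Force has risen to 10 N, so this is a stop. I'll back off and measure the knob.

move_arm --commands '[[[0,0.3,0,0,0,0],[0,0.6,-0.5,0,0,0],[0,0.6,-1.5,0,0,0],[-1.5,0.6,-2,0,0,0],[-3,0.6,-2,0,0,0],[-4.5,0.6,-2,0,0,0],[-6,0.6,-2,0,0,0],[-6,0.6,-2,0,0,0],[-6,0.6,-2,0,0,0]]]'

```text
time: 41.85
position: [0.4934, 0.0163, 0.3852]
tool_rot: [0.721, 0.693, -0.0, -0.002]
ft_force: [0.4, 0.2, -0.6]
grip_width: 0.0003
grip_force: 0.0
```

```bash
python3 - <<'E'
from h import *
c=shot('top');s=shot('side');P=cloud(c)
q=P[220:345,120:190].reshape(-1,3);k=q[(q[:,2]>.124)&(q[:,2]<.15)&(q[:,0]>.43)&(q[:,0]<.58)]
print('knob',circ(k),len(k))
p=blob(P,90,285,30,.05,.1);print(circ(p),p[:,2].max())
h=q[(q[:,2]>.07)&(q[:,2]<.088)&(q[:,0]>.47)&(q[:,0]<.57)&(q[:,1]>.27)&(q[:,1]<.3)];print('handle',rect(h))
cv2.imwrite('pics/t10.png',np.hstack([cv2.resize(c['pixels'][230:340,60:180],(436,400),interpolation=cv2.INTER_CUBIC),cv2.resize(s['pixels'][90:210,220:340],(364,400)[:2],interpolation=cv2.INTER_CUBIC)]))
E
```

```text
knob [466.9 255.7  16.7] 72
[523.9 369.3  70. ] 0.08278575492080797
handle [520.1 281.   11.7  75.1  86.8]
```

View pics/t10.png

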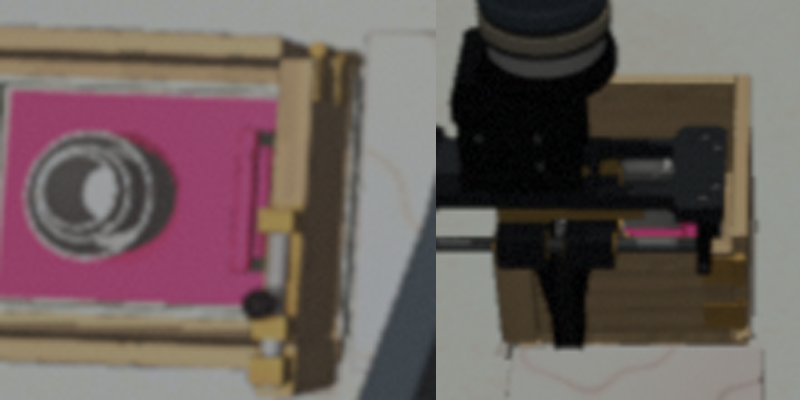

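The picture shows the rod seated in the keeper at (270,350), the knob at (260,303) against the guide (moved about 29 mm), the gate shut, and the nested cups and tray undisturbed. Handing in.

```bash
python3 -c "
from rig import *
print(hand_in())"
```

```text
the job is handed in; nothing more can be done
None
```

I handed the job in at about 42 s on the robot's clock: cups 69, 51 and 42 (the only steel cups out) are nested on the tray, the tray is about 10 mm past the crate mouth, the gate is shut, and the bolt stopped hard in its keeper after about 29 mm of measured travel (27 mm needed); `hand_in()` gave no verdict.

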